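# Turn the hone over and set up the knife-sharpening corner

## Task

Get the sharpening corner ready for fine work: slide open the clamp's red-finned jaw, turn the hone block over in the clamp so that its blue fine face, now underneath, is up, and slide the jaw shut on it again. Click the angle guide's sleeve round to the three-dot mark, and lay every paring knife that is out flat in the steel tray, lengthwise with the blades pointing away from you. Leave the oil bottle, salt and spice jars where they are.

Things in the scene. Friction and masses are not known exactly. Their poses are not given: they have to be found in the camera images.
- clamp: dark steel hone clamp, fixed: base x -60 to 130, width 50, top (hone rests on it) at z 20 mm. Origin on the table under the clamped hone's centre; jaws along its x. Fixed jaw face at x -18.2, 20 mm thick; sliding jaw on the +x side; both 44 mm wide, tops at z 36 (hone top 56), so the hone's ends overhang base by 7 mm and jaws by 10 mm at each side (y)
- jaw (a joint): sliding jaw, m: 0 = its face 18.2 mm from the clamp origin, shut on the hone; grows as it slides open along the clamp's +x to 0.042; can go to -0.03 if the hone is missing. Stays where left (about 4 N friction)
- jaw_fin (a point): top centre of the red fin on the sliding jaw, by which the jaw is moved: fin 12 mm thick along clamp x, 22 mm wide along clamp y, 24 mm tall above the jaw (z 36 to 60 mm), 68 mm from the clamp origin when shut
- hone: four-sided hone block, 64 mm along its x (black rubber ends, to be gripped), 36 x 36 mm in section, origin at its centre, 220 g. Orange coarse face looks along its +z, blue fine face along its -z, the other two long faces are grey. Starts clamped, orange up, blue underneath, its x along the clamp's y; a half turn about x (as two quarter turns, say) brings blue up
- hone_blue (a point): centre of the hone's blue face, 18 mm from the hone's centre along its -z
- guide: black round angle guide fixed to the island, 100 mm across, 22 mm high, with a slanted steel rest plate (90 mm wide, 58 mm high) at its +x side, 66 mm from the axis. Origin on the table on the sleeve's axis. Its scale has four marks of one, two, three and four white dots, on the -x side, 0.5 rad apart
- sleeve (a joint): angle sleeve, rad, counter-clockwise from above positive; clicks into four detents: -0.75 = one dot, -0.25 = two dots, 0.25 = three dots, 0.75 = four dots. Its red index line points to the guide's -x at 0
- sleeve_grip (a point): top centre of the knurled aluminium sleeve, 44 mm across, from 23 to 65 mm above the table, axis vertical: grip it across from above
- tray: steel knife tray fixed to the island, 215 mm (x) x 200 mm (y), walls 4 mm thick and 20 mm high, floor 5 mm above the table with a black liner. Origin on the table under its centre; its +x points away from the robot
- knife1: red-handled paring knife in a blade guard, 162 mm long, lying along its x, blade to +x. Body origin 50 mm above the underside. Handle x -74 to 14 mm, 18 mm wide, 14 mm high: grip across its width at x -20 to 0 (centre of mass near 0). Guarded blade x 14 to 88, 20 mm wide, 9 mm high. 70 g. May be absent
- knife1_mid (a point): middle of the red knife, on its underside (50 mm below its body origin)
- knife1_tip (a point): tip of the red knife's guarded blade, at x = 85 mm, 7 mm above its underside
- knife2: green-handled paring knife in a blade guard, 162 mm long, lying along its x, blade to +x. Body origin 50 mm above the underside. Handle x -74 to 14 mm, 18 mm wide, 14 mm high: grip across its width at x -20 to 0 (centre of mass near 0). Guarded blade x 14 to 88, 20 mm wide, 9 mm high. 70 g. May be absent
- knife2_mid (a point): middle of the green knife, on its underside (50 mm below its body origin)
- knife2_tip (a point): tip of the green knife's guarded blade, at x = 85 mm, 7 mm above its underside
- knife3: yellow-handled paring knife in a blade guard, 162 mm long, lying along its x, blade to +x. Body origin 50 mm above the underside. Handle x -74 to 14 mm, 18 mm wide, 14 mm high: grip across its width at x -20 to 0 (centre of mass near 0). Guarded blade x 14 to 88, 20 mm wide, 9 mm high. 70 g. May be absent
- knife3_mid (a point): middle of the yellow knife, on its underside (50 mm below its body origin)
- knife3_tip (a point): tip of the yellow knife's guarded blade, at x = 85 mm, 7 mm above its underside
- knife4: black-handled paring knife in a blade guard, 162 mm long, lying along its x, blade to +x. Body origin 50 mm above the underside. Handle x -74 to 14 mm, 18 mm wide, 14 mm high: grip across its width at x -20 to 0 (centre of mass near 0). Guarded blade x 14 to 88, 20 mm wide, 9 mm high. 70 g. May be absent
- knife4_mid (a point): middle of the black knife, on its underside (50 mm below its body origin)
- knife4_tip (a point): tip of the black knife's guarded blade, at x = 85 mm, 7 mm above its underside
- oil: amber oil bottle 38 mm across, 105 mm tall, loose bystander: leave it alone; origin at the centre of its underside
- salt: clear jar 48 mm across, 70 mm tall, loose bystander: leave it alone; origin at the centre of its underside
- spice: small amber spice jar with red cap, 44 mm across, 90 mm tall, loose bystander: leave it alone; origin at the centre of its underside

How it is judged (in metres and radians):
On the way, in this order (a step that is already met when the one before it is completed fails the run):
1. the sliding jaw is opened by more than 15 mm (value of joint jaw above 0.015 m), for 0.2 s.
2. with the jaw still open more than 15 mm, the hone lies flat on the clamp's base between the jaws, blue face up (value of joint jaw above 0.015 m and angle between the z axis of hone and the z axis of clamp, either way round below 0.1 rad and z of hone_blue in the frame of clamp above 0.0525 m and y of hone in the frame of clamp between -0.012 and 0.012 m and z of hone in the frame of clamp between 0.0355 and 0.0405 m), for 0.2 s.
3. the jaw is shut on the hone (within 3 mm of the hone's width), blue face up (angle between the z axis of hone and the z axis of clamp, either way round below 0.1 rad and z of hone_blue in the frame of clamp above 0.0525 m and y of hone in the frame of clamp between -0.012 and 0.012 m and z of hone in the frame of clamp between 0.0355 and 0.0405 m and value of joint jaw between -0.003 and 0.003 m and x of hone in the frame of clamp between -0.004 and 0.004 m), for 0.2 s.
At the end, for the whole second after the job is handed in: Hone flat in the clamp, blue up, centred sideways to 12 mm, jaw shut to 3 mm; sleeve in the three-dot click (within 0.08 rad); each knife flat on the tray floor, lengthwise to 0.35 rad, middle within 50 mm of mid-tray lengthwise, blade to the far side; oil, salt, spice shifted under 50 mm (all of step 3 and linear speed of each of hone, knife1, knife2, knife3, knife4 below 0.02 m/s and value of joint sleeve between 0.17 and 0.33 rad and x of knife1_mid in the frame of tray between -0.05 and 0.05 m and y of knife1_mid in the frame of tray between -0.095 and 0.095 m and z of knife1_mid in the frame of tray between 0.002 and 0.011 m and angle between each of knife1, knife2, knife3, knife4's own z axis and vertical below 0.12 rad and angle between the x axis of each of knife1, knife2, knife3, knife4 and the x axis of tray, either way round below 0.35 rad and x of each of knife1_tip, knife2_tip, knife3_tip, knife4_tip in the frame of tray above 0.02 m and x of knife2_mid in the frame of tray between -0.05 and 0.05 m and y of knife2_mid in the frame of tray between -0.095 and 0.095 m and z of knife2_mid in the frame of tray between 0.002 and 0.011 m and x of knife3_mid in the frame of tray between -0.05 and 0.05 m and y of knife3_mid in the frame of tray between -0.095 and 0.095 m and z of knife3_mid in the frame of tray between 0.002 and 0.011 m and x of knife4_mid in the frame of tray between -0.05 and 0.05 m and y of knife4_mid in the frame of tray between -0.095 and 0.095 m and z of knife4_mid in the frame of tray between 0.002 and 0.011 m); the robot touches nothing.
It fails at once if the oil bottle, the salt jar or the spice jar is shifted by more than 50 mm (distance of any of oil, salt, spice from where it was at the start of the episode above 0.05 m).
Of knife1, knife2, knife3, knife4 only 3 to 4 are there at a start; the rules pass over those that are not, and their reading is None.
At some moment in a run one of knife1, knife2, knife3, knife4 may be knocked a few centimetres aside while the robot is not near it.
Once in a run the grip may slacken for a moment while it holds something.
It also fails if it takes over 208 s, if anything falls off the work surface, if the arm or the gripper's body presses on something with over 40 N, if the wrist force passes 120 N, or if a joint passes its speed limit or range.

## Robot

A 6-joint arm with a two-finger parallel gripper is mounted at the origin on the work surface. World frame = base frame: x ahead of the robot, y to its left, z up, the work surface at z = 0. Lengths are in mm, angles in rad, forces in N, time in s.
With the tool pointing down it reaches from about 275 to 750 mm from the base axis. Payload 10.2 kg.
Tool frame: the origin (TCP) lies midway between the tips of the shut fingers; the grasp point (between the pads) lies 19 mm behind it; z points along the fingers, y is the line along which they close (so a half turn about z gives the same grasp; the last joint's range is limited). The gripper opens to 85 mm and grips with 20 to 120 N. Pads are 22 mm wide; open, the fingers measure 114 mm over their backs; the gripper's body (76 mm by 85 mm) begins 54 mm behind the grasp point. The pads swing forward as they close: fully open they stand 13 mm farther back than shut.
Start: joints at [-1.499, 0.313, 1.498, -0, 1.331, -0.223], TCP at [152.525, -502.362, 231.294] pointing down, gripper open.
Joint ranges: [-2.94, 2.94], [-0.97, 2.17], [0.19, 2.56], [-1.23, 4.37], [0.02, 3.11], [-2.88, 2.88]. Speed limits (rad/s): [2.39, 2.39, 3.01, 3.14, 3.14, 3.14].

## Interface

Orientations are given as a unit quaternion [w, x, y, z].
In Python, from rig import ctrl, capture, camera_info gives the robot as it stands.
- The arm moves only by the tool apply_moves, never from a script. Its argument "targets" is a list of rows, each a list of 3 entries, a list of its own where there are three numbers: the finger opening in mm, from 0 to 85.4, then the shift along the world's x, y, z in mm, then the turn, a rotation vector about the world's x, y, z in degrees. In form: [[grip, [dx, dy, dz], [rx, ry, rz]], ...]. A call has 1 to 20 rows; each row is the pose to reach, as a shift and turn from the pose commanded when the call began; what a row does not reach only later rows make up. A row lasts 1/10 s, in which the tool goes at most 50 mm and 8.59 degrees, less where a joint would pass 70% of its speed; a pose out of reach is approached as far as the arm can. A call with a gripper value outside its range is refused whole. The fingers move at their own pace and stop on an object; "squeeze" is the grip in N (left out, the last holds). Time passes only in rows, so rows that repeat a pose let the fingers close. It gives the time, the measured TCP pose, the force, the opening and the grip force at its end, in the units of the state.
- ctrl.sense(): the state, without advancing time (a new reading comes with each control period).
- capture(name): name is "side" or "top"; returns (picture, depth): 480x640x3 uint8, blue, green, red; 480x640 float32, mm along the optical axis (not along the pixel's ray), 0 where there is no reading.
- camera_info(name): a dict with "vfov" (degrees; the focal length in pixels is half the picture's height over the tangent of half this angle, whatever the lens; pixels are square), "cx", "cy" (the principal point, pixels), "extrinsics" (4x4, takes a point from camera to world coordinates). Camera axes: x right, y down, z forward; pixel columns grow to the right and rows downward; lengths in mm; the calibration is good to about 2 mm. A picture is of the moment at which its call begins. camera_info takes no time and is no camera call.
- ctrl.finish_job(): hands the job in; it is judged then, once.
The state is a dict: "time_s": time; "joints": joint angles; "dq": joint speeds; "tau": joint torques, N m; "eef_pos": TCP position; "ee_rot": TCP orientation; "force": force on the tool from outside, world axes, zero at the start; "wrist_torque": the same for the moment, N m; "grip_width": opening from 0.0 (shut) to 1.0 (fully open); "grip_force": force on a finger pad.
Only numpy, scipy, OpenCV 4.12 (cv2) and the standard library are available. Lean on these libraries where they do the work, as an engineer would, in place of code of your own. Each camera call takes 0.05 s, during which the arm holds its last target. There are 200 camera calls.

## Working session

There is one attempt and no reset: what is moved stays moved. The work goes in short steps, Python scripts to look and compute and a tool call to move; the robot and the scene stay as the last step left them, time stands still between calls to the robot, and variables do not carry over. Pictures are saved under pics/ and viewed, at most 14 in all, crops included, and the job is handed in when it is done.

Besides the shell and the picture viewer there is one more tool, called after "Call:" by a JSON object that holds its "method" and its "body", one argument or row to a line. apply_moves: Moves the arm, as the interface text tells. Its arguments: {"type":"object","properties":{"targets":{"type":"array","items":{"type":"array"}},"squeeze":{"type":"number"}},"required":["targets"]}

```bash
mkdir -p pics; ls; python3 - <<'E'
from rig import ctrl, capture, camera_info
import cv2,numpy as np
for n in("top","side"):
    im,d=capture(n); cv2.imwrite(f"pics/{n}0.png",im); np.savez(f"pics/{n}0.npz",im=im,d=d)
    print(n,camera_info(n))
print(ctrl.sense())
E
```

```text
pics
top {'vfov': 56.201634267311434, 'cx': 324.9963185174805, 'cy': 236.89002025352696, 'extrinsics': array([[-2.25398160e-02, -9.90493929e-01,  1.35697212e-01,
         4.26628410e+02],
       [-9.99684755e-01,  2.08281351e-02, -1.40206942e-02,
         2.12546199e+01],
       [ 1.10610926e-02, -1.35970458e-01, -9.90651143e-01,
         1.19748585e+03],
       [ 0.00000000e+00,  0.00000000e+00,  0.00000000e+00,
         1.00000000e+00]])}
side {'vfov': 45.820921920058524, 'cx': 326.6230007541601, 'cy': 239.45032238233648, 'extrinsics': array([[-7.64380848e-01, -4.61303736e-01,  4.50467293e-01,
         8.30041536e+00],
       [-6.44732900e-01,  5.53829529e-01, -5.26870327e-01,
         7.24335118e+02],
       [-6.43483862e-03, -6.93160671e-01, -7.20754380e-01,
         1.05879351e+03],
       [ 0.00000000e+00,  0.00000000e+00,  0.00000000e+00,
         1.00000000e+00]])}
{'time_s': 0.1, 'joints': array([-1.49939857e+00,  3.13393758e-01,  1.49834620e+00,  1.31606179e-05,
        1.33098384e+00, -2.23429775e-01]), 'dq': array([-0.00130686, -0.00142551, -0.002773  , -0.00234863,  0.00270547,
       -0.00020641]), 'tau': array([ 3.00753709e-03, -4.12906229e+01, -2.60140908e+01, -2.23049851e-04,
        3.03440327e-03, -6.01317396e-06]), 'eef_pos': array([ 152.51233321, -502.13007466,  230.79805901]), 'ee_rot': array([-5.63453439e-04,  9.89154325e-01,  1.46878867e-01,  4.93237952e-05]), 'force': array([-0.54595668,  1.02782546,  0.32288706]), 'wrist_torque': array([0.01765351, 0.02893064, 0.03401928]), 'grip_force': 0.0, 'grip_width': 0.9926220206090894}
```

View pics/top0.png

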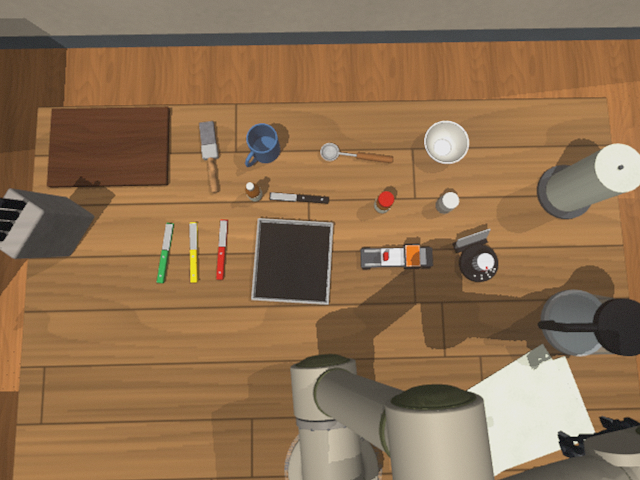

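View pics/side0.png

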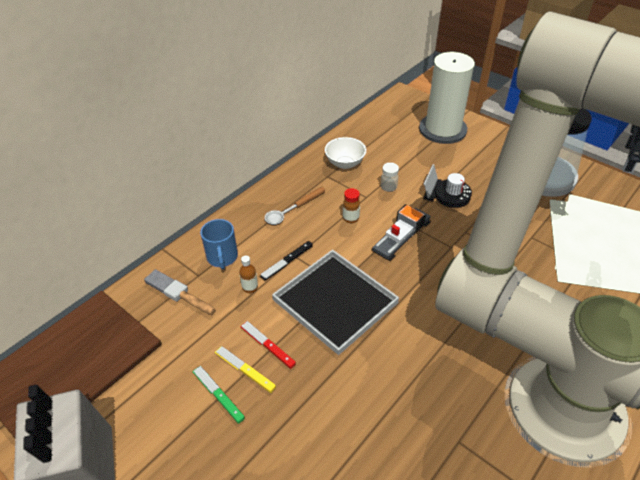

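The top picture shows green, yellow and red knives at (165,252), (194,252) and (222,250), and the black one at (300,198) with its blade to the left. The tray is at (292,261), the fin at (386,256), the hone at (413,257) and the sleeve at (484,262). The side view agrees: black knife (288,260), hone (410,214), sleeve (455,182).

```bash
cat > h.py <<'E'
import numpy as np,cv2
from rig import ctrl,capture,camera_info
def cam(n):
    c=camera_info(n); return 240/np.tan(np.radians(c['vfov']/2)),c['cx'],c['cy'],np.array(c['extrinsics'])
def ray(n,uv):
    f,cx,cy,E=cam(n); uv=np.atleast_2d(uv).astype(float)
    d=np.c_[(uv[:,0]-cx)/f,(uv[:,1]-cy)/f,np.ones(len(uv))]@E[:3,:3].T
    return E[:3,3],d
def plane(n,uv,z):
    o,d=ray(n,uv); return o+d*((z-o[2])/d[:,2])[:,None]
def cloud(n,d):
    v,u=np.mgrid[:480,:640]; o,r=ray(n,np.c_[u.ravel(),v.ravel()])
    return (o+r*d.reshape(-1,1)).reshape(480,640,3)
def tri(a,b):
    o1,d1=ray('top',a);o2,d2=ray('side',b)
    A=np.c_[d1[0],-d2[0]]; s=np.linalg.lstsq(A,o2-o1,rcond=None)[0]
    p,q=o1+s[0]*d1[0],o2+s[1]*d2[0]; return (p+q)/2,np.linalg.norm(p-q)
R={'red':[((0,150,90),(6,255,255)),((174,150,90),(180,255,255))],'green':[((50,120,60),(75,255,255))],
'yellow':[((24,150,120),(34,255,255))],'orange':[((9,215,150),(17,255,255))],'blue':[((98,120,60),(125,255,255))]}
def blobs(im,c,amin=30):
    h=cv2.cvtColor(im,cv2.COLOR_BGR2HSV); m=np.zeros(im.shape[:2],np.uint8)
    for lo,hi in R[c]: m|=cv2.inRange(h,lo,hi)
    k,l,s,ce=cv2.connectedComponentsWithStats(m)
    return [(s[i,4],ce[i],l==i) for i in range(1,k) if s[i,4]>=amin]
def grab(tag):
    o={}
    for n in('top','side'):
        o[n]=capture(n); cv2.imwrite(f'pics/{n}{tag}.png',o[n][0])
    return o
E
python3 - <<'E'
from h import *
np.set_printoptions(precision=1,suppress=True)
D={n:np.load(f'pics/{n}0.npz') for n in('top','side')}
for c in R:
    for n in D:
        C=cloud(n,D[n]['d'])
        for a,ce,m in blobs(D[n]['im'],c):
            if c=='orange' and a>1000: continue
            P=C[m]; uv=np.argwhere(m)[:,::-1]
            zt=np.percentile(P[:,2],80)
            W=plane(n,uv,np.median(P[:,2]))[:,:2]
            r=cv2.minAreaRect(W.astype(np.float32))
            print(c,n,a,ce,'med',np.median(P,axis=0),'z80',zt,'rect',np.array(r[0]),np.array(r[1]),r[2])
# tray rim, sleeve, jaw etc by top depth height bands
C=cloud('top',D['top']['d'])
def show(lbl,box,zlo,zhi,n='top'):
    u0,v0,u1,v1=box; P=C[v0:v1,u0:u1].reshape(-1,3); P=P[(P[:,2]>zlo)&(P[:,2]<zhi)]
    r=cv2.minAreaRect(P[:,:2].astype(np.float32)); print(lbl,len(P),'medz',np.median(P[:,2]),np.array(r[0]),np.array(r[1]),r[2],'mean',P.mean(0))
show('tray',(245,210,340,310),12,30)
show('floor',(262,228,322,295),-5,12)
show('sleeve',(465,245,500,275),55,75)
show('guide',(455,235,505,290),14,30)
show('clampbase',(355,240,440,275),8,28)
show('jaws',(355,240,440,275),28,46)
show('fin/hone',(355,240,440,275),50,66)
show('black',(265,185,335,210),5,25)
show('oil',(240,175,265,205),60,120)
show('spice',(370,185,400,215),70,110)
show('salt',(435,188,462,215),50,90)
show('table',(200,300,250,330),-20,20)
print('tri hone top', )
E
```

```text
red top 202 [385.7 198.6] med [ 672.6 -149.8   89.5] z80 91.50048063127433 rect [ 672.9 -149.2] [37.9 38.9] 87.78851318359375
red top 215 [220.4 263.1] med [525.4 281.4  12.8] z80 14.918570487004809 rect [525.6 281.6] [18.2 84.9] 86.65403747558594
red top 35 [385.3 255.8] med [ 530.2 -146.7   60.2] z80 62.10237243365996 rect [ 530.2 -146.3] [10.2 20.6] 87.63209533691406
red side 174 [351.5 194.7] med [ 666.4 -144.9   90.6] z80 93.2956095408236 rect [ 667.8 -145. ] [38.1 53. ] 25.4841365814209
red side 56 [395.  229.5] med [ 527.1 -144.1   56.9] z80 61.22906340548877 rect [ 526.  -143.3] [14.9 31.3] 35.586090087890625
red side 308 [279.3 353.5] med [521.  285.2  14.6] z80 16.338583283019897 rect [521.7 284.4] [19.7 89.1] 86.51254272460938
green top 203 [162.3 266.2] med [520.8 433.7  12.1] z80 14.382243928311254 rect [520.9 434. ] [17.5 85.4] 83.32777404785156
green side 343 [228.5 405.3] med [515.2 437.2  14.8] z80 16.677765306909485 rect [516.5 436.8] [18.1 89.2] 82.1922378540039
yellow top 218 [193.  265.9] med [519.1 352.9  12.9] z80 15.15538635688099 rect [519.2 351.8] [84.7 18.3
[... 1259 characters left out ...]
7  60.8] 78.8270034790039 mean [ 530.9 -186.9   35.5]
fin/hone 399 medz 56.25879482466598 [ 532.3 -188. ] [93.8 62. ] 88.8804702758789 mean [ 531.2 -208.6   56.4]
black 408 medz 11.116009302137627 [701.9  69.3] [183.6  63.7] 88.8169937133789 mean [698.8  71.9  11. ]
oil 167 medz 75.03820951716125 [706.8 190.4] [30.8 35.7] 28.695947647094727 mean [705.8 189.5  80.9]
spice 209 medz 89.53537366035857 [ 673.5 -148.9] [38.9 38.2] 87.10588073730469 mean [ 672.8 -148.2   89.1]
salt 240 medz 69.68899009192069 [ 670.8 -317.2] [41.8 41.3] 30.36720848083496 mean [ 670.1 -316.1   69. ]
table 1497 medz -0.5407506416158867 [391.  272.9] [131.1  75.3] 88.71900939941406 mean [391.  272.4  -0.5]
tri hone top
```

```bash
python3 - <<'E'
from h import *
np.set_printoptions(precision=1,suppress=True)
D={n:np.load(f'pics/{n}0.npz') for n in('top','side')}
im=D['top']['im']; s=D['side']['im']
a=cv2.resize(im[225:295,352:512],None,fx=5,fy=5,interpolation=cv2.INTER_CUBIC)
b=cv2.resize(s[160:220,360:480],(500,250),interpolation=cv2.INTER_CUBIC)
o=np.zeros((600,800,3),np.uint8); o[:350]=a; o[350:,:500]=b; cv2.imwrite('pics/crop1.png',o)
for n in D:
    C=cloud(n,D[n]['d']); X,Y,Z=C[...,0],C[...,1],C[...,2]
    def f(l,m,z=None):
        P=C[m]; r=cv2.minAreaRect(P[:,:2].astype(np.float32)); print(n,l,len(P),np.median(P[:,2]),np.array(r[0]),np.array(r[1]),r[2])
    f('honetop',(Z>52)&(Z<60)&(abs(X-530)<45)&(Y<-185)&(Y>-245))
    f('base',(Z>15)&(Z<25)&(abs(X-530)<30)&(Y<-85)&(Y>-290))
    f('jawtop',(Z>32)&(Z<40)&(abs(X-530)<30)&(Y<-110)&(Y>-195))
    f('plate',(Z>28)&(Z<62)&(X>545)&(X<610)&(Y<-340)&(Y>-450))
    f('sleeve',(Z>62)&(Z<69)&(X>480)&(X<545)&(Y<-365)&(Y>-430))
    f('guide',(Z>19)&(Z<25)&(X>455)&(X<600)&(Y<-335)&(Y>-460))
    f('trayrim',(Z>17)&(Z<23)&(X>400)&(X<650)&(Y<210)&(Y>-20))
    f('black',(Z>4)&(Z<18)&(X>670)&(X<730)&(Y<165)&(Y>-10))
    f('blackhandle',(Z>4)&(Z<18)&(X>670)&(X<730)&(Y<165)&(Y>-10)&(D[n]['im'].max(2)<70))
    for l,y in(('red',283),('yellow',354),('green',430)): f(l,(Z>4)&(Z<20)&(X>470)&(X<640)&(abs(Y-y)<27))
E
```

```text
top honetop 335 56.050616732745766 [ 531.8 -216.1] [37.2 62. ] 88.8804702758789
top base 556 19.991197530578347 [ 529.6 -180.7] [ 57.9 190.3] 1.045410394668579
top jawtop 305 35.58322749097533 [ 532.2 -165.7] [57.8 42.3] 88.97611999511719
top plate 182 46.428344140691024 [ 578.2 -380.2] [15.  86.4] 18.299272537231445
top sleeve 210 65.17397558890093 [ 511.6 -398.3] [43.1 41. ] 88.30624389648438
top guide 698 21.987122255995246 [ 518.5 -396.1] [112.6 101.1] 14.98799991607666
top trayrim 401 19.538730000130272 [528.7  93.4] [200.3 215.1] 85.26686096191406
top black 423 10.694442288673372 [699.7  79.3] [ 55.1 170.5] 1.1287094354629517
top blackhandle 169 13.132260202232146 [693.8  36. ] [83.9 16.2] 83.66768646240234
top red 429 10.880097947692093 [555.  283.5] [ 47.5 168.3] 89.55043029785156
top yellow 444 10.712225513375643 [555.  355.2] [ 50.2 165.6] 88.58541107177734
top green 446 10.35840372095538 [557.5 432.9] [ 44.9 162.3] 87.68830108642578
side honetop 247 57.34165311115794 [ 528.8 -216.6] [42.3 67. ] 88.19995880126953
side base 423 21.413369911935888 [ 530.9 -182.7] [194.5  57.9] 89.66577911376953
side jawtop 192 36.46364788946511 [ 528.5 -165. ] [59.9 46.7] 87.92425537109375
side plate 158 46.025184508726625 [ 565.5 -383.4] [37.9 86.5] 14.85487174987793
side sleeve 121 66.78733797410973 [ 508.6 -399.1] [40.5 51.4] 25.819028854370117
side guide 355 22.972956252992844 [ 513.6 -394.1] [111.6  99. ] 18.141508102416992
side trayrim 630 20.38996343081999 [525.1  91.8] [204.7 218.5] 85.05926513671875
side black 552 10.496759012828988 [699.9  75.6] [ 59.7 168.7] 0.055986884981393814
side blackhandle 194 13.412033914545646 [693.5  75.2] [156.7  19. ] 83.9266357421875
side red 719 11.253108178080083 [555.1 282.8] [169.   53.3] 0.16442324221134186
side yellow 768 11.493045490021245 [556.1 354. ] [ 53.2 167.2] 89.41542053222656
side green 805 11.500363798338867 [554.1 431. ] [168.   52.3] 0.6053905487060547
```

View pics/crop1.png

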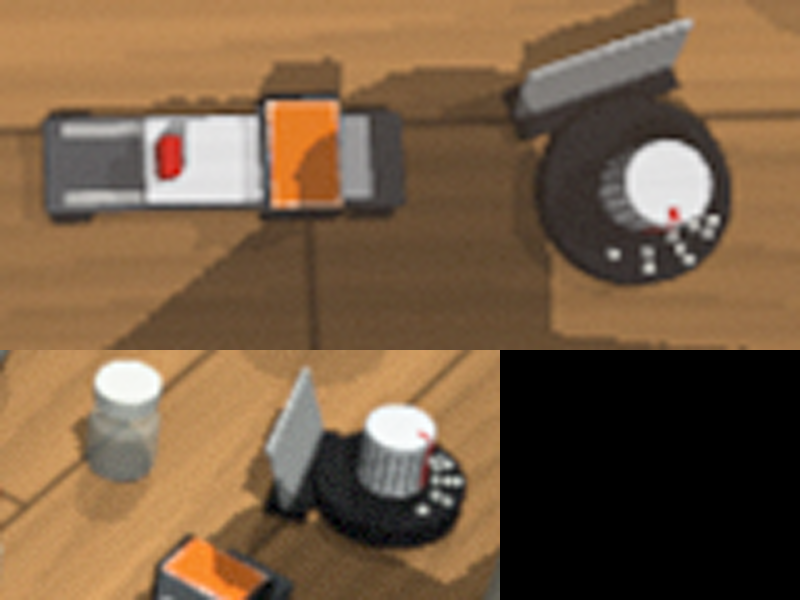

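Call:
{"method": "apply_moves", "body": {
  "targets": [
    [34,[377,356,-120],[0,0,-17]],
    [34,[377,356,-120],[0,0,-17]],
    [34,[377,356,-120],[0,0,-17]],
    [34,[377,356,-120],[0,0,-17]],
    [34,[377,356,-120],[0,0,-17]],
    [34,[377,356,-120],[0,0,-17]],
    [34,[377,356,-120],[0,0,-17]],
    [34,[377,356,-120],[0,0,-17]],
    [34,[377,356,-120],[0,0,-17]],
    [34,[377,356,-120],[0,0,-17]],
    [34,[377,356,-120],[0,0,-17]],
    [34,[377,356,-120],[0,0,-17]],
    [34,[377,356,-120],[0,0,-17]],
    [34,[377,356,-120],[0,0,-17]],
    [34,[377,356,-120],[0,0,-17]],
    [34,[377,356,-120],[0,0,-17]],
    [34,[377,356,-120],[0,0,-17]]
  ],
  "squeeze": 40
}}

```text
time_s: 1.8
eef_pos: [529.3, -146.9, 111.5]
ee_rot: [0.0, 1.0, -0.001, 0.0]
force: [0.1, -0.0, -0.4]
grip_width: 0.399
grip_force: 0.0
```

```bash
python3 - <<'E'
from h import *
np.set_printoptions(precision=1,suppress=True)
D=np.load('pics/top0.npz'); im=D['im']; C=cloud('top',D['d'])
h=cv2.cvtColor(im,cv2.COLOR_BGR2HSV)
c=np.array([511,-397.5])
for v in range(258,282):
  for u in range(470,498):
    b=im[v,u]
    red=int(b[2])>int(b[1])+90 and int(b[2])>140 and h[v,u,0] in (0,1,2,3,177,178,179); 
    wh=b.min()>165
    p=C[v,u]
    if red or (wh and p[2]<35):
        q=p[:2]-c; print('red' if red else 'wh',u,v,p,'r %.1f ang from -x %.0f'%(np.hypot(*q),np.degrees(np.arctan2(-q[1],-q[0]))))
E
```

```text
wh 493 259 [ 520.1 -439.    15.2] r 42.5 ang from -x 102
wh 493 264 [ 506.5 -436.    20.4] r 38.8 ang from -x 83
wh 492 266 [ 501.2 -431.9   23.3] r 35.8 ang from -x 74
red 486 267 [ 496.3 -400.1   65.8] r 15.0 ang from -x 10
wh 491 267 [ 498.7 -429.9   21. ] r 34.7 ang from -x 69
wh 492 267 [ 498.5 -431.3   24.2] r 36.1 ang from -x 70
red 486 268 [ 493.8 -400.1   65.1] r 17.4 ang from -x 9
red 487 268 [ 493.8 -403.    64.4] r 18.1 ang from -x 18
wh 490 268 [ 495.8 -424.5   27.8] r 31.0 ang from -x 61
wh 494 268 [ 495.9 -437.5   21.3] r 42.8 ang from -x 69
wh 490 269 [ 493.3 -425.4   24.9] r 33.0 ang from -x 58
wh 494 269 [ 493.2 -436.7   22.9] r 43.1 ang from -x 66
wh 493 271 [ 487.9 -432.8   25.3] r 42.2 ang from -x 57
wh 488 274 [ 480.6 -420.9   20.5] r 38.4 ang from -x 38
wh 474 275 [ 478.7 -383.6   21.1] r 35.1 ang from -x -23
wh 489 276 [ 475.4 -423.9   18.6] r 44.3 ang from -x 36
wh 481 278 [ 470.4 -400.4   24.2] r 40.7 ang from -x 4
wh 482 278 [ 470.4 -403.2   23.8] r 41.0 ang from -x 8
```

Call:
{"method": "apply_moves", "body": {
  "targets": [
    [34,[0,1,-35],[0,0,0]],
    [34,[0,1,-69],[0,0,0]],
    [34,[0,1,-69],[0,0,0]],
    [8,[0,1,-69],[0,0,0]],
    [8,[0,1,-69],[0,0,0]],
    [8,[0,1,-69],[0,0,0]],
    [8,[0,1,-69],[0,0,0]],
    [8,[0,1,-69],[0,0,0]],
    [8,[0,1,-69],[0,0,0]],
    [8,[0,1,-69],[0,0,0]]
  ]
}}

```text
time_s: 2.8
eef_pos: [530.3, -145.9, 44.0]
ee_rot: [0.001, 1.0, -0.001, 0.001]
force: [-1.1, -0.2, 7.3]
grip_width: 0.127
grip_force: 42.5
```

Call:
{"method": "apply_moves", "body": {
  "targets": [
    [8,[0,8,1],[0,0,0]],
    [8,[0,16,1],[0,0,0]],
    [8,[0,24,1],[0,0,0]],
    [8,[0,32,1],[0,0,0]],
    [8,[0,40,1],[0,0,0]],
    [8,[0,40,1],[0,0,0]],
    [8,[0,40,1],[0,0,0]],
    [8,[0,40,1],[0,0,0]],
    [30,[0,40,1],[0,0,0]],
    [30,[0,40,1],[0,0,0]],
    [30,[0,40,1],[0,0,0]],
    [30,[0,40,1],[0,0,0]],
    [30,[0,40,50],[0,0,0]],
    [30,[0,40,90],[0,0,0]],
    [30,[0,40,90],[0,0,0]]
  ]
}}

```text
time_s: 4.3
eef_pos: [531.7, -106.2, 137.4]
ee_rot: [0.002, 1.0, -0.001, 0.004]
force: [0.4, -0.1, -0.5]
grip_width: 0.346
grip_force: 0.0
```

Call:
{"method": "apply_moves", "body": {
  "targets": [
    [85,[-1,-70,10],[-31.3,31.3,86]],
    [85,[-1,-70,10],[-31.3,31.3,86]],
    [85,[-1,-70,10],[-31.3,31.3,86]],
    [85,[-1,-70,10],[-31.3,31.3,86]],
    [85,[-1,-70,10],[-31.3,31.3,86]],
    [85,[-1,-70,10],[-31.3,31.3,86]],
    [85,[-1,-70,10],[-31.3,31.3,86]],
    [85,[-1,-70,10],[-31.3,31.3,86]],
    [85,[-1,-70,10],[-31.3,31.3,86]],
    [85,[-1,-70,10],[-31.3,31.3,86]],
    [85,[-1,-70,10],[-31.3,31.3,86]],
    [85,[-1,-70,10],[-31.3,31.3,86]],
    [85,[-1,-70,10],[-31.3,31.3,86]],
    [85,[-1,-70,10],[-31.3,31.3,86]],
    [85,[-1,-70,10],[-31.3,31.3,86]],
    [85,[-1,-70,10],[-31.3,31.3,86]]
  ]
}}

```text
time_s: 5.9
eef_pos: [528.6, -175.7, 142.4]
ee_rot: [0.242, 0.666, 0.663, -0.241]
force: [-0.2, -0.9, 0.5]
grip_width: 0.994
grip_force: 0.0
```

```bash
python3 - <<'E'
from h import *
from scipy.spatial.transform import Rotation as Ro
np.set_printoptions(precision=2,suppress=True)
D=grab(1); im,d=D['top']; C=cloud('top',d)
for b in blobs(im,'red',10): print(b[0],b[1],np.median(C[b[2]],axis=0))
X,Y,Z=C[...,0],C[...,1],C[...,2]
P=C[(Z>52)&(Z<60)&(abs(X-530)<45)&(Y<-185)&(Y>-245)]; print('hone',len(P),P.min(0),P.max(0))
s=ctrl.sense(); print(s['joints'],s['eef_pos'],Ro.from_quat(s['ee_rot'],scalar_first=True).as_matrix())
E
```

```text
202 [385.85 198.66] [ 672.72 -150.16   89.38]
215 [220.38 263.  ] [525.31 280.99  12.82]
hone 338 [ 500.61 -234.78   52.05] [ 563.38 -196.29   59.97]
[-0.24  0.49  1.67 -0.84  0.99  0.24] [ 528.6  -175.56  142.37] [[ 0.    1.   -0.  ]
 [ 0.77 -0.   -0.64]
 [-0.64  0.   -0.77]]
```

View pics/side1.png

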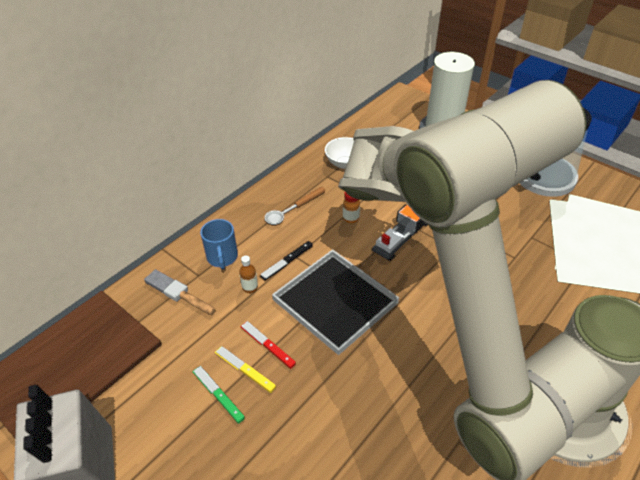

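Call:
{"method": "apply_moves", "body": {
  "targets": [
    [85,[2.4,-12,-35],[0,0,0]],
    [85,[2.4,-12,-70],[0,0,0]],
    [85,[2.4,-27,-87],[0,0,0]],
    [85,[2.4,-42,-105],[0,0,0]],
    [85,[2.4,-56,-122],[0,0,0]],
    [85,[2.4,-56,-122],[0,0,0]],
    [85,[2.4,-56,-122],[0,0,0]]
  ]
}}

```text
time_s: 6.7
eef_pos: [531.0, -231.3, 20.6]
ee_rot: [0.242, 0.665, 0.664, -0.242]
force: [0.4, -0.4, -0.0]
grip_width: 0.994
grip_force: 0.0
```

Call:
{"method": "apply_moves", "body": {
  "targets": [
    [55,[0,0,0],[0,0,0]],
    [55,[0,0,0],[0,0,0]],
    [55,[0,0,0],[0,0,0]],
    [55,[0,0,0],[0,0,0]],
    [55,[0,0,0],[0,0,0]],
    [55,[0,0,0],[0,0,0]]
  ],
  "squeeze": 70
}}

```text
time_s: 7.3
eef_pos: [531.5, -230.7, 21.6]
ee_rot: [0.243, 0.665, 0.664, -0.241]
force: [-1.2, 4.9, 6.0]
grip_width: 0.739
grip_force: 76.9
```

Call:
{"method": "apply_moves", "body": {
  "targets": [
    [55,[0,0,25],[0,0,0]],
    [55,[0,6,55],[0,0,0]],
    [55,[0,12,55],[0,0,0]],
    [55,[0,15,53],[8,0,0]],
    [55,[0,18,51],[16,0,0]],
    [55,[0,21,50],[24,0,0]],
    [55,[0,24,49.5],[32,0,0]],
    [55,[0,28,49.5],[40,0,0]],
    [55,[0,31,50],[48,0,0]],
    [55,[0,35,51],[56,0,0]],
    [55,[0,38,52],[64,0,0]],
    [55,[0,42,54],[72,0,0]],
    [55,[0,45,56],[80,0,0]],
    [55,[0,47,58],[90,0,0]],
    [55,[0,47,58],[90,0,0]],
    [55,[0,47,58],[90,0,0]],
    [55,[0,47,58],[90,0,0]]
  ]
}}

```text
time_s: 9.0
eef_pos: [531.1, -183.8, 78.4]
ee_rot: [-0.298, 0.642, 0.641, 0.297]
force: [0.5, -0.7, -1.6]
grip_width: 0.739
grip_force: 77.4
```

```bash
python3 - <<'E'
from h import *
from scipy.spatial.transform import Rotation as Ro
np.set_printoptions(precision=2,suppress=True)
D=grab(2)
s=ctrl.sense(); print(s['joints'],s['eef_pos'],s['grip_width'],Ro.from_quat(s['ee_rot'],scalar_first=True).as_matrix())
a=D['top'][0][210:310,340:500];b=D['side'][0][150:270,330:490]
o=np.hstack([cv2.resize(a,(400,250)),cv2.resize(b,(400,300))[:250]]);cv2.imwrite('pics/c2.png',cv2.resize(o,(800,500)))
E
```

```text
[-0.8   0.85  1.3   0.57  1.68 -0.94] [ 531.23 -183.75   78.94] 0.7410689723356871 [[ 0.    1.   -0.  ]
 [ 0.64 -0.    0.76]
 [ 0.76 -0.   -0.64]]
```

View pics/c2.png

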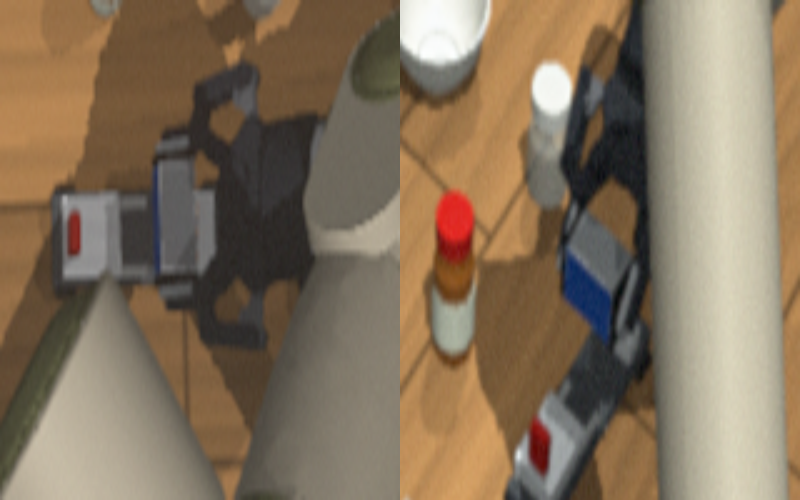

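Call:
{"method": "apply_moves", "body": {
  "targets": [
    [55,[0,0,-20],[0,0,0]],
    [55,[0,0,-40],[0,0,0]],
    [55,[0,0,-50],[0,0,0]],
    [55,[0,0,-52],[0,0,0]],
    [55,[0,0,-54],[0,0,0]],
    [55,[0,0,-55],[0,0,0]],
    [55,[0,0,-55],[0,0,0]]
  ]
}}

```text
time_s: 9.8
eef_pos: [531.1, -184.5, 23.7]
ee_rot: [-0.299, 0.641, 0.64, 0.299]
force: [-0.0, 0.4, -1.4]
grip_width: 0.742
grip_force: 77.4
```

Call:
{"method": "apply_moves", "body": {
  "targets": [
    [55,[0,0,-1],[0,0,0]],
    [55,[0,0,-2],[0,0,0]],
    [55,[0,0,-2],[0,0,0]]
  ]
}}

```text
time_s: 10.1
eef_pos: [531.1, -184.5, 23.0]
ee_rot: [-0.299, 0.641, 0.64, 0.299]
force: [-3.2, -0.9, 9.5]
grip_width: 0.745
grip_force: 78.4
```

Call:
{"method": "apply_moves", "body": {
  "targets": [
    [55,[0,0,-1],[0,0,0]],
    [55,[0,0,-1],[0,0,0]]
  ]
}}

```text
time_s: 10.3
eef_pos: [531.1, -184.5, 23.1]
ee_rot: [-0.299, 0.641, 0.64, 0.3]
force: [-4.5, 0.0, 16.4]
grip_width: 0.736
grip_force: 78.9
```

Call:
{"method": "apply_moves", "body": {
  "targets": [
    [55,[0,0,-1],[0,0,0]],
    [55,[0,0,-1],[0,0,0]]
  ]
}}

```text
time_s: 10.5
eef_pos: [531.2, -184.5, 23.1]
ee_rot: [-0.3, 0.64, 0.641, 0.3]
force: [-6.3, 0.4, 23.2]
grip_width: 0.743
grip_force: 79.4
```

Call:
{"method": "apply_moves", "body": {
  "targets": [
    [55,[0,0,3],[0,0,0]],
    [85,[0,0,3],[0,0,0]],
    [85,[0,0,3],[0,0,0]],
    [85,[0,0,3],[0,0,0]],
    [85,[0,0,3],[0,0,0]],
    [85,[0,-30,28],[0,0,0]],
    [85,[0,-61,54],[0,0,0]],
    [85,[0,-61,100],[0,0,0]],
    [85,[0,-40,120],[-45,0,0]],
    [85,[0,-40,120],[-45,0,0]],
    [85,[0,-40,120],[-45,0,0]],
    [85,[0,-40,120],[-45,0,0]],
    [85,[0,-40,120],[-45,0,0]],
    [85,[0,-40,120],[-45,0,0]],
    [85,[0,25,120],[-90,0,0]],
    [85,[0,25,120],[-90,0,0]],
    [85,[0,25,120],[-90,0,0]],
    [85,[0,25,120],[-90,0,0]],
    [85,[0,25,120],[-90,0,0]],
    [85,[0,25,120],[-90,0,0]]
  ]
}}

```text
time_s: 12.5
eef_pos: [530.2, -158.3, 137.4]
ee_rot: [0.242, 0.664, 0.664, -0.244]
force: [-0.5, -1.2, 0.4]
grip_width: 0.993
grip_force: 0.0
```

```bash
python3 - <<'E'
from h import *
np.set_printoptions(precision=1,suppress=True)
D=grab(3)
for n in D:
    im,d=D[n]; C=cloud(n,d); X,Y,Z=C[...,0],C[...,1],C[...,2]
    m=(Z>52)&(Z<61)&(abs(X-530)<40)&(Y<-170)&(Y>-240)
    P=C[m];print(n,len(P)); 
    if len(P)>20: r=cv2.minAreaRect(P[:,:2].astype(np.float32)); print(r,np.median(P,axis=0),P.min(0),P.max(0),np.median(im[m],axis=0))
    for b in blobs(im,'blue',15): print(n,'blue',b[0],np.median(C[b[2]],axis=0))
print(ctrl.sense()['joints'],ctrl.sense()['eef_pos'])
E
```

```text
top 352
((533.1296997070312, -202.52162170410156), (64.76710510253906, 36.771644592285156), 0.18369480967521667) [ 532.2 -202.5   56.3] [ 500.8 -221.    52.2] [ 565.5 -184.1   61. ] [140. 139. 139.]
side 174
((531.6939086914062, -195.74301147460938), (36.58623504638672, 71.61043548583984), 76.11056518554688) [ 536.6 -193.6   57.5] [ 496.7 -221.2   52.2] [ 563.6 -180.4   61. ] [167. 165. 159.]
side blue 1256 [  846.6 -1823.1  -360. ]
side blue 2556 [  465.5 -1824.3  -422.2]
side blue 155 [ 530.2 -186.1   39.3]
side blue 1248 [822.5 167.6  61. ]
[-0.2  0.5  1.7 -0.8  1.   0.3] [ 530.4 -158.9  137.8]
```

Call:
{"method": "apply_moves", "body": {
  "targets": [
    [85,[1,-7,-28],[0,0,0]],
    [85,[1,-7,-56],[0,0,0]],
    [85,[1,-24,-76],[0,0,0]],
    [85,[1,-41,-96],[0,0,0]],
    [85,[1,-59,-117],[0,0,0]],
    [85,[1,-59,-117],[0,0,0]],
    [85,[1,-59,-117],[0,0,0]],
    [55,[1,-59,-117],[0,0,0]],
    [55,[1,-59,-117],[0,0,0]],
    [55,[1,-59,-117],[0,0,0]],
    [55,[1,-59,-117],[0,0,0]],
    [55,[1,-59,-117],[0,0,0]],
    [55,[1,-59,-117],[0,0,0]]
  ]
}}

```text
time_s: 13.9
eef_pos: [532.6, -218.0, 23.6]
ee_rot: [0.243, 0.665, 0.664, -0.241]
force: [-0.7, 3.6, 6.5]
grip_width: 0.739
grip_force: 77.2
```

Call:
{"method": "apply_moves", "body": {
  "targets": [
    [55,[0,0,25],[0,0,0]],
    [55,[0,0,55],[0,0,0]],
    [55,[0,0,55],[0,0,0]],
    [55,[0,3,53],[8,0,0]],
    [55,[0,6,51],[16,0,0]],
    [55,[0,9,50],[24,0,0]],
    [55,[0,12,49.5],[32,0,0]],
    [55,[0,16,49.5],[40,0,0]],
    [55,[0,19,50],[48,0,0]],
    [55,[0,22,51],[56,0,0]],
    [55,[0,25,52],[64,0,0]],
    [55,[0,28,54],[72,0,0]],
    [55,[0,31,56],[80,0,0]],
    [55,[0,32,58],[90,0,0]],
    [55,[0,32,58],[90,0,0]],
    [55,[0,32,58],[90,0,0]],
    [55,[0,32,58],[90,0,0]]
  ]
}}

```text
time_s: 15.6
eef_pos: [532.1, -185.8, 80.5]
ee_rot: [-0.298, 0.642, 0.641, 0.297]
force: [0.8, 0.3, -1.8]
grip_width: 0.737
grip_force: 77.4
```

```bash
python3 - <<'E'
from h import *
np.set_printoptions(precision=1,suppress=True)
D=grab(4)
for n in D:
    im,d=D[n]; C=cloud(n,d)
    for b in blobs(im,'blue',15):
        p=np.median(C[b[2]],axis=0)
        if abs(p[0]-530)<50 and abs(p[1]+200)<50:
            Q=C[b[2]]; A=np.linalg.lstsq(np.c_[Q[:,:2]-p[:2],np.ones(len(Q))],Q[:,2],rcond=None)[0]; print(n,'blue',b[0],p,'slopes',A)
s=ctrl.sense();print(s['eef_pos'],s['grip_width'])
E
```

```text
top blue 255 [ 533.3 -202.1  114.2] slopes [ -0.   -0.  114.2]
side blue 191 [ 531.  -201.1  116.8] slopes [ -0.2   0.9 116.9]
[ 532.2 -185.7   80.9] 0.7373133852100076
```

Call:
{"method": "apply_moves", "body": {
  "targets": [
    [55,[0,0,-20],[0,0,0]],
    [55,[0,0,-40],[0,0,0]],
    [55,[0,0,-50],[0,0,0]],
    [55,[0,0,-54],[0,0,0]],
    [55,[0,0,-56],[0,0,0]],
    [55,[0,0,-58],[0,0,0]],
    [55,[0,0,-59],[0,0,0]],
    [55,[0,0,-59],[0,0,0]]
  ]
}}

```text
time_s: 16.5
eef_pos: [532.2, -186.5, 22.6]
ee_rot: [-0.299, 0.641, 0.641, 0.299]
force: [-1.9, 0.2, 5.6]
grip_width: 0.74
grip_force: 78.0
```

Call:
{"method": "apply_moves", "body": {
  "targets": [
    [55,[0,0,-1],[0,0,0]],
    [85,[0,0,0],[0,0,0]],
    [85,[0,0,0],[0,0,0]],
    [85,[0,0,0],[0,0,0]],
    [85,[0,0,0],[0,0,0]],
    [85,[0,-30,25],[0,0,0]],
    [85,[0,-61,51],[0,0,0]],
    [85,[0,-61,100],[0,0,0]],
    [85,[0,0,130],[-50,0,0]],
    [85,[0,0,130],[-50,0,0]],
    [85,[0,0,130],[-50,0,0]],
    [85,[0,0,130],[-50,0,0]],
    [85,[0,0,130],[-50,0,0]],
    [85,[0,0,130],[-50,0,0]],
    [85,[0,70,130],[-50,0,0]],
    [85,[0,79,130],[-50,0,0]]
  ]
}}

```text
time_s: 18.1
eef_pos: [531.5, -104.6, 151.4]
ee_rot: [-0.0, 0.707, 0.707, 0.0]
force: [0.7, 0.2, -0.2]
grip_width: 0.996
grip_force: 0.0
```

Call:
{"method": "apply_moves", "body": {
  "targets": [
    [34,[0,0,-25],[0,0,-90]],
    [34,[0,0,-25],[0,0,-90]],
    [34,[0,0,-25],[0,0,-90]],
    [34,[0,0,-25],[0,0,-90]],
    [34,[0,0,-25],[0,0,-90]],
    [34,[0,0,-25],[0,0,-90]],
    [34,[0,0,-25],[0,0,-90]],
    [34,[0,0,-25],[0,0,-90]],
    [34,[0,0,-25],[0,0,-90]],
    [34,[0,0,-25],[0,0,-90]],
    [34,[0,0,-25],[0,0,-90]],
    [34,[0,0,-25],[0,0,-90]],
    [34,[0,0,-25],[0,0,-90]]
  ],
  "squeeze": 40
}}

```text
time_s: 19.4
eef_pos: [531.9, -107.3, 126.3]
ee_rot: [-0.0, 1.0, 0.0, -0.0]
force: [0.6, 0.3, 0.2]
grip_width: 0.397
grip_force: 0.0
```

```bash
python3 - <<'E'
from h import *
np.set_printoptions(precision=1,suppress=True)
D=grab(5)
for n in D:
    im,d=D[n]; C=cloud(n,d)
    for c in('blue','red'):
      for b in blobs(im,c,8):
        Q=C[b[2]];p=np.median(Q,axis=0)
        if abs(p[0]-530)<50 and p[1]<0: print(n,c,b[0],p,Q.min(0),Q.max(0))
s=ctrl.sense();print(s['eef_pos'],s['ee_rot'],s['joints'])
E
```

```text
side blue 180 [ 530.7 -203.4   58.4] [ 502.7 -221.2   52. ] [ 559.6 -183.5   64.1]
side red 59 [ 526.1 -102.6   58. ] [ 518.  -110.6   42.1] [538.  -97.1  66.6]
[ 531.9 -107.3  126.3] [-0.  1. -0. -0.] [-0.4  0.5  1.6 -0.   1.1  1.2]
```

Call:
{"method": "apply_moves", "body": {
  "targets": [
    [34,[-1,2,-40],[0,0,0]],
    [34,[-1,2,-82],[0,0,0]],
    [34,[-1,2,-82],[0,0,0]],
    [8,[-1,2,-82],[0,0,0]],
    [8,[-1,2,-82],[0,0,0]],
    [8,[-1,2,-82],[0,0,0]],
    [8,[-1,2,-82],[0,0,0]],
    [8,[-1,2,-82],[0,0,0]],
    [8,[-1,2,-82],[0,0,0]]
  ]
}}

```text
time_s: 20.4
eef_pos: [532.0, -105.8, 46.3]
ee_rot: [0.001, 1.0, -0.001, 0.002]
force: [-1.3, 0.0, 8.4]
grip_width: 0.127
grip_force: 42.5
```

Call:
{"method": "apply_moves", "body": {
  "targets": [
    [8,[0,-7,0],[0,0,0]],
    [8,[0,-14,0],[0,0,0]],
    [8,[0,-21,0],[0,0,0]],
    [8,[0,-26,0],[0,0,0]],
    [8,[0,-31,0],[0,0,0]],
    [8,[0,-35,0],[0,0,0]],
    [8,[0,-38,0],[0,0,0]],
    [8,[0,-40,0],[0,0,0]],
    [8,[0,-41,0],[0,0,0]],
    [8,[0,-41,0],[0,0,0]]
  ]
}}

```text
time_s: 21.4
eef_pos: [531.8, -146.2, 46.2]
ee_rot: [0.0, 1.0, -0.001, 0.001]
force: [-2.0, 4.1, 8.2]
grip_width: 0.124
grip_force: 42.6
```

Call:
{"method": "apply_moves", "body": {
  "targets": [
    [8,[0,-1,0],[0,0,0]],
    [8,[0,-2,0],[0,0,0]],
    [8,[0,-2,0],[0,0,0]]
  ]
}}

```text
time_s: 21.7
eef_pos: [531.8, -148.0, 46.2]
ee_rot: [-0.0, 1.0, -0.001, 0.001]
force: [-0.6, 4.4, 9.2]
grip_width: 0.13
grip_force: 42.7
```

Call:
{"method": "apply_moves", "body": {
  "targets": [
    [8,[0,-1,0],[0,0,0]],
    [8,[0,-2,0],[0,0,0]],
    [8,[0,-2,0],[0,0,0]]
  ]
}}

```text
time_s: 22.0
eef_pos: [531.8, -148.1, 46.2]
ee_rot: [-0.002, 1.0, -0.001, 0.001]
force: [0.1, 16.6, 11.7]
grip_width: 0.129
grip_force: 43.0
```

Call:
{"method": "apply_moves", "body": {
  "targets": [
    [8,[0,0,0],[0,0,0]],
    [30,[0,1,0],[0,0,0]],
    [30,[0,1,0],[0,0,0]],
    [30,[0,1,0],[0,0,0]],
    [30,[0,1,50],[0,0,0]],
    [30,[0,-49,90],[0,0,0]],
    [30,[0,-99,90],[0,0,0]],
    [30,[0,-149,90],[0,0,0]],
    [30,[0,-199,90],[0,0,0]],
    [60,[-10,-249,70],[0,0,0]],
    [60,[-20,-249,70],[0,0,0]],
    [60,[-20,-249,70],[0,0,0]]
  ]
}}

```text
time_s: 23.2
eef_pos: [508.8, -401.3, 113.0]
ee_rot: [-0.001, 1.0, -0.003, -0.001]
force: [0.2, 0.2, -0.4]
grip_width: 0.703
grip_force: 0.0
```

```bash
python3 - <<'E'
from h import *
np.set_printoptions(precision=1,suppress=True)
D=grab(6)
for n in D:
    im,d=D[n]; C=cloud(n,d)
    for c in('blue','red'):
      for b in blobs(im,c,8):
        Q=C[b[2]];p=np.median(Q,axis=0)
        if abs(p[0]-530)<50 and p[1]<0: print(n,c,b[0],p,Q.min(0),Q.max(0))
s=ctrl.sense();print(s['eef_pos'],s['ee_rot'],s['joints'])
E
```

```text
top blue 227 [ 531.8 -217.2   56.3] [ 426.6 -233.5   49.5] [ 557.4   21.3 1197.5]
top red 29 [ 530.1 -148.4   59.4] [ 521.4 -154.    43.2] [ 538.  -143.8   65.6]
side blue 184 [ 529.7 -217.9   58.2] [ 503.2 -272.8   19.7] [ 558.2 -200.4   63.9]
side red 54 [ 526.9 -145.2   56. ] [ 518.9 -153.3   41.7] [ 537.5 -139.9   65.5]
[ 510.9 -398.9  114.5] [-0.  1. -0.  0.] [-0.8  0.7  1.2  0.   1.2  0.7]
```

View pics/top6.png

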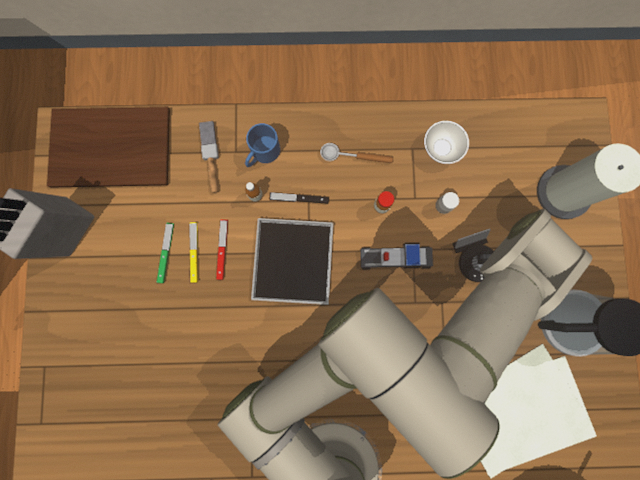

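Call:
{"method": "apply_moves", "body": {
  "targets": [
    [65,[0,0,-25],[0,0,0]],
    [65,[0,0,-50],[0,0,0]],
    [65,[0,0,-73],[0,0,0]],
    [65,[0,0,-73],[0,0,0]],
    [35,[0,0,-73],[0,0,0]],
    [35,[0,0,-73],[0,0,0]],
    [35,[0,0,-73],[0,0,0]],
    [35,[0,0,-73],[0,0,0]],
    [35,[0,0,-73],[0,0,0]]
  ],
  "squeeze": 50
}}

```text
time_s: 24.2
eef_pos: [511.9, -398.1, 43.7]
ee_rot: [-0.0, 1.0, -0.001, 0.001]
force: [-0.9, 8.3, 6.4]
grip_width: 0.491
grip_force: 50.8
```

Call:
{"method": "apply_moves", "body": {
  "targets": [
    [35,[0,0,0],[0,0,5]],
    [35,[0,0,0],[0,0,10]],
    [35,[0,0,0],[0,0,15]],
    [35,[0,0,0],[0,0,20]],
    [35,[0,0,0],[0,0,25]],
    [35,[0,0,0],[0,0,29]],
    [35,[0,0,0],[0,0,29]],
    [35,[0,0,0],[0,0,29]],
    [35,[0,0,0],[0,0,29]]
  ]
}}

```text
time_s: 25.1
eef_pos: [511.8, -397.4, 43.7]
ee_rot: [-0.001, 0.968, 0.25, 0.001]
force: [-1.1, 12.8, 7.6]
grip_width: 0.497
grip_force: 51.1
```

Call:
{"method": "apply_moves", "body": {
  "targets": [
    [65,[0,0,0],[0,0,0]],
    [65,[0,0,0],[0,0,0]],
    [65,[0,0,0],[0,0,0]],
    [65,[0,0,50],[0,0,0]],
    [65,[0,0,100],[0,0,0]],
    [40,[33,678,100],[0,0,-32.3]],
    [40,[33,678,100],[0,0,-32.3]],
    [40,[33,678,100],[0,0,-32.3]],
    [40,[33,678,100],[0,0,-32.3]],
    [40,[33,678,100],[0,0,-32.3]],
    [40,[33,678,100],[0,0,-32.3]],
    [40,[33,678,100],[0,0,-32.3]],
    [40,[33,678,100],[0,0,-32.3]],
    [40,[33,678,100],[0,0,-32.3]],
    [40,[33,678,100],[0,0,-32.3]],
    [40,[33,678,100],[0,0,-32.3]],
    [40,[33,678,100],[0,0,-32.3]],
    [40,[33,678,100],[0,0,-32.3]],
    [40,[33,678,100],[0,0,-32.3]],
    [40,[33,678,100],[0,0,-32.3]]
  ]
}}

```text
time_s: 27.1
eef_pos: [543.5, 282.0, 141.4]
ee_rot: [-0.0, 1.0, -0.028, 0.0]
force: [0.9, -0.8, 0.1]
grip_width: 0.469
grip_force: 0.0
```

```bash
cat > look.py <<'E'
from h import *
import sys
np.set_printoptions(precision=1,suppress=True)
D=grab(sys.argv[1])
for n in D:
    im,d=D[n]; C=cloud(n,d); X,Y,Z=C[...,0],C[...,1],C[...,2]
    for c in('red','green','yellow'):
      for b in blobs(im,c,60):
        p=np.median(C[b[2]],axis=0)
        if p[2]>30: continue
        W=plane(n,np.argwhere(b[2])[:,::-1],p[2])[:,:2]; r=cv2.minAreaRect(W.astype(np.float32))
        print(n,c,b[0],b[1],p,np.array(r[0]),np.array(r[1]),r[2])
    m=((Z>8)&(Z<20)&(X>640)&(X<760)&(Y<160)&(Y>-40)&(im.max(2)<80)).astype(np.uint8)
    k,l,s,ce=cv2.connectedComponentsWithStats(m)
    for i in range(1,k):
        if s[i,4]>60: r=cv2.minAreaRect(C[l==i][:,:2].astype(np.float32)); print(n,'black',s[i,4],np.median(C[l==i],axis=0),r)
s=ctrl.sense();print(s['time_s'],s['eef_pos'],s['ee_rot'],s['joints'],s['grip_width'])
E
python3 look.py 7; python3 - <<'E'
import cv2
im=cv2.imread('pics/top7.png');cv2.imwrite('pics/c7.png',cv2.resize(im[235:295,440:520],(640,480),interpolation=cv2.INTER_CUBIC))
E
```

```text
top red 92 [221.6 263. ] [527.9 277.3  12.3] [518.8 279.9] [60.8 15.8] 0.4543554484844208
top black 176 [693.6  37.   13.3] ((694.2579345703125, 36.953651428222656), (85.80233764648438, 17.08792495727539), 83.81511688232422)
side red 308 [279.2 353.4] [521.1 285.   14.7] [521.8 284.3] [19.8 89.5] 86.65986633300781
side green 339 [228.6 405.3] [515.2 437.1  15. ] [516.6 436.9] [18.1 88.8] 82.46846008300781
side yellow 337 [257.7 377.5] [515.2 355.8  15. ] [515.7 355.2] [87.4 20.3] 2.025940418243408
27.2 [543.9 278.7 141.4] [ 0.  1. -0.  0.] [ 0.3  0.6  1.3 -0.   1.2  1.9] 0.46894677910369986
```

View pics/c7.png

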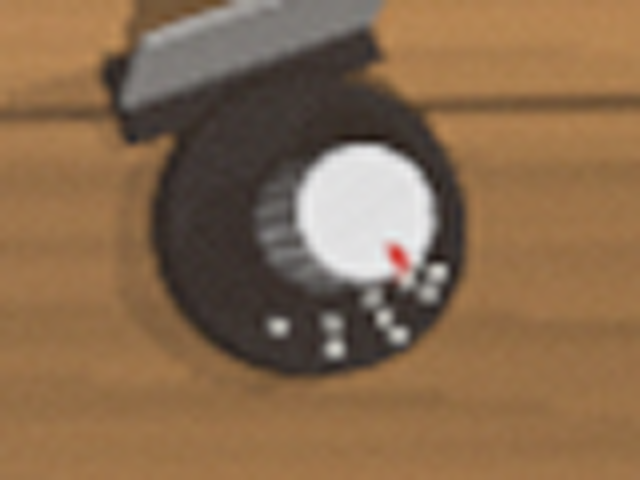

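Call:
{"method": "apply_moves", "body": {
  "targets": [
    [40,[0,0,-45],[0,0,0]],
    [40,[0,0,-90],[0,0,0]],
    [40,[0,0,-125],[0,0,0]],
    [40,[0,0,-137],[0,0,0]],
    [40,[0,0,-137],[0,0,0]],
    [10,[0,0,-137],[0,0,0]],
    [10,[0,0,-137],[0,0,0]],
    [10,[0,0,-137],[0,0,0]],
    [10,[0,0,-137],[0,0,0]],
    [10,[0,0,-137],[0,0,0]],
    [10,[0,0,-137],[0,0,0]]
  ]
}}

```text
time_s: 28.3
eef_pos: [545.4, 278.8, 6.8]
ee_rot: [-0.0, 1.0, -0.03, 0.002]
force: [-0.5, -1.5, 7.7]
grip_width: 0.188
grip_force: 50.1
```

Call:
{"method": "apply_moves", "body": {
  "targets": [
    [10,[0,0,25],[0,0,0]],
    [10,[0,0,50],[0,0,0]],
    [10,[-10,-40,50],[0,0,-1.5]],
    [10,[-20,-80,50],[0,0,-1.5]],
    [10,[-29,-122,50],[0,0,-1.5]],
    [10,[-29,-122,50],[0,0,-1.5]],
    [10,[-29,-122,30],[0,0,-1.5]],
    [10,[-29,-122,15],[0,0,-1.5]],
    [10,[-29,-122,9],[0,0,-1.5]],
    [10,[-29,-122,6],[0,0,-1.5]],
    [10,[-29,-122,6],[0,0,-1.5]],
    [10,[-29,-122,6],[0,0,-1.5]]
  ]
}}

```text
time_s: 29.5
eef_pos: [515.4, 156.9, 11.1]
ee_rot: [-0.0, 0.999, -0.043, 0.001]
force: [-0.5, -0.6, -0.9]
grip_width: 0.191
grip_force: 49.3
```

Call:
{"method": "apply_moves", "body": {
  "targets": [
    [10,[0,0,-1],[0,0,0]],
    [28,[0,0,-1],[0,0,0]],
    [28,[0,0,-1],[0,0,0]],
    [28,[0,0,-1],[0,0,0]],
    [28,[0,0,40],[0,0,0]],
    [28,[0,0,90],[0,0,0]],
    [40,[8,49,90],[0,0,6]],
    [40,[16,98,90],[0,0,6]],
    [40,[23,147,90],[0,0,6]],
    [40,[23,196,90],[0,0,6]],
    [40,[23,196,90],[0,0,6]],
    [40,[23,196,90],[0,0,6]]
  ]
}}

```text
time_s: 30.7
eef_pos: [537.4, 353.3, 99.7]
ee_rot: [0.0, 1.0, 0.01, -0.0]
force: [-0.4, -0.7, -0.7]
grip_width: 0.467
grip_force: 0.0
```

```bash
python3 look.py 8
```

```text
top red 221 [267.8 273.2] [496.  156.   16.8] [496.2 156.5] [18.7 84.7] 84.43434143066406
top yellow 126 [193.7 268.6] [513.7 350.3  12.9] [508.2 352. ] [62.9 16.9] 3.9218554496765137
top black 173 [694.  37.  13.] ((694.0917358398438, 36.053497314453125), (83.92327880859375, 17.445409774780273), 83.349853515625)
side red 283 [327.7 322.5] [491.1 159.1  19. ] [492.9 159. ] [21.8 86.5] 85.1845932006836
side green 346 [228.5 405.3] [515.3 437.2  15.1] [516.3 436.9] [17.9 89.1] 82.38261413574219
side yellow 336 [257.8 377.5] [513.9 355.8  14.9] [515.8 355.3] [87.4 20.1] 2.818699359893799
30.8 [538.  351.7 100.1] [ 0.  1.  0. -0.] [ 0.4  0.7  1.3 -0.   1.2  1.9] 0.46619311299157123
```

Call:
{"method": "apply_moves", "body": {
  "targets": [
    [40,[0,0,-45],[0,0,0]],
    [40,[0,0,-80],[0,0,0]],
    [40,[0,0,-95.5],[0,0,0]],
    [40,[0,0,-95.5],[0,0,0]],
    [10,[0,0,-95.5],[0,0,0]],
    [10,[0,0,-95.5],[0,0,0]],
    [10,[0,0,-95.5],[0,0,0]],
    [10,[0,0,-95.5],[0,0,0]],
    [10,[0,0,-95.5],[0,0,0]],
    [10,[0,0,-95.5],[0,0,0]]
  ]
}}

```text
time_s: 31.8
eef_pos: [539.2, 352.9, 7.2]
ee_rot: [-0.001, 1.0, 0.01, 0.002]
force: [-0.4, -1.6, 6.5]
grip_width: 0.188
grip_force: 50.3
```

Call:
{"method": "apply_moves", "body": {
  "targets": [
    [10,[0,0,25],[0,0,0]],
    [10,[0,0,55],[0,0,0]],
    [10,[-5,-45,55],[0,0,-6]],
    [10,[-10,-90,55],[0,0,-6]],
    [10,[-16,-140,55],[0,0,-6]],
    [10,[-22,-190,55],[0,0,-6]],
    [10,[-27,-237,55],[0,0,-6]],
    [10,[-27,-237,55],[0,0,-6]],
    [10,[-27,-237,30],[0,0,-6]],
    [10,[-27,-237,15],[0,0,-6]],
    [10,[-27,-237,9],[0,0,-6]],
    [10,[-27,-237,5.5],[0,0,-6]],
    [10,[-27,-237,5.5],[0,0,-6]],
    [10,[-27,-237,5.5],[0,0,-6]]
  ]
}}

```text
time_s: 33.2
eef_pos: [511.5, 116.0, 11.2]
ee_rot: [-0.0, 0.999, -0.043, 0.001]
force: [-0.2, 1.4, 3.9]
grip_width: 0.191
grip_force: 49.9
```

Call:
{"method": "apply_moves", "body": {
  "targets": [
    [28,[0,0,0],[0,0,0]],
    [28,[0,0,0],[0,0,0]],
    [28,[0,0,0],[0,0,0]],
    [28,[0,0,40],[0,0,0]],
    [28,[0,0,90],[0,0,0]],
    [40,[4,49,90],[0,0,-2]],
    [40,[8,98,90],[0,0,-2]],
    [40,[12,147,90],[0,0,-2]],
    [40,[16,196,90],[0,0,-2]],
    [40,[20,245,90],[0,0,-2]],
    [40,[25,294,90],[0,0,-2]],
    [40,[28,316,90],[0,0,-2]],
    [40,[28,316,90],[0,0,-2]],
    [40,[28,316,90],[0,0,-2]]
  ]
}}

```text
time_s: 34.6
eef_pos: [538.7, 431.3, 99.8]
ee_rot: [0.0, 0.998, -0.06, -0.0]
force: [-0.4, -0.7, -0.2]
grip_width: 0.471
grip_force: 0.0
```

```bash
python3 look.py 9
```

```text
top red 218 [267.9 272.9] [496.2 156.   16.6] [496.3 156.3] [18.1 84.8] 84.86685943603516
top green 144 [162.3 268.9] [513.  433.6  12. ] [520.  433.9] [17.1 82.6] 82.4787368774414
top yellow 211 [283.5 273.6] [493.  116.   17.4] [492.7 114.8] [18.7 84.3] 86.30017852783203
top black 171 [694.1  37.   13.1] ((693.9851684570312, 36.01763916015625), (83.94985961914062, 17.00261878967285), 85.34927368164062)
side red 238 [329.3 323.9] [486.2 160.6  18.7] [488.8 159.3] [21.7 77.5] 85.52749633789062
side green 339 [228.5 405.3] [515.7 436.9  14.8] [516.7 436.9] [18.  88.8] 82.38261413574219
side yellow 135 [346.6 316.9] [469.2 121.2  18.8] [470.6 119. ] [20.  48.3] 86.50753021240234
34.7 [539.1 430.5 100.3] [ 0.   1.  -0.1 -0. ] [ 0.5  0.8  1.1 -0.   1.3  2.2] 0.46803699479664096
```

Call:
{"method": "apply_moves", "body": {
  "targets": [
    [40,[0,1,-45],[0,0,0]],
    [40,[0,1,-80],[0,0,0]],
    [40,[0,1,-95.5],[0,0,0]],
    [40,[0,1,-95.5],[0,0,0]],
    [10,[0,1,-95.5],[0,0,0]],
    [10,[0,1,-95.5],[0,0,0]],
    [10,[0,1,-95.5],[0,0,0]],
    [10,[0,1,-95.5],[0,0,0]],
    [10,[0,1,-95.5],[0,0,0]],
    [10,[0,1,-95.5],[0,0,0]]
  ]
}}

```text
time_s: 35.7
eef_pos: [540.2, 433.1, 7.5]
ee_rot: [-0.001, 0.998, -0.06, 0.002]
force: [-0.3, -1.8, 7.4]
grip_width: 0.192
grip_force: 50.3
```

Call:
{"method": "apply_moves", "body": {
  "targets": [
    [10,[0,0,25],[0,0,0]],
    [10,[0,0,60],[0,0,0]],
    [10,[-5,-45,60],[0,0,2]],
    [10,[-9,-92,60],[0,0,2]],
    [10,[-13,-140,60],[0,0,2]],
    [10,[-17,-188,60],[0,0,2]],
    [10,[-21,-236,60],[0,0,2]],
    [10,[-25,-284,60],[0,0,2]],
    [10,[-29,-332,60],[0,0,2]],
    [10,[-32,-359,60],[0,0,2]],
    [10,[-32,-359,60],[0,0,2]],
    [10,[-32,-359,30],[0,0,2]],
    [10,[-32,-359,15],[0,0,2]],
    [10,[-32,-359,9],[0,0,2]],
    [10,[-32,-359,5.5],[0,0,2]],
    [10,[-32,-359,5.5],[0,0,2]],
    [10,[-32,-359,5.5],[0,0,2]]
  ]
}}

```text
time_s: 37.4
eef_pos: [507.6, 74.0, 11.4]
ee_rot: [-0.0, 0.999, -0.043, 0.001]
force: [-1.6, 2.2, 5.4]
grip_width: 0.187
grip_force: 50.1
```

Call:
{"method": "apply_moves", "body": {
  "targets": [
    [28,[0,0,0],[0,0,0]],
    [28,[0,0,0],[0,0,0]],
    [28,[0,0,0],[0,0,0]],
    [28,[0,0,40],[0,0,0]],
    [28,[0,0,90],[0,0,0]],
    [40,[48,-5,90],[0,0,88.7]],
    [40,[95,-10,90],[0,0,88.7]],
    [40,[140,-14,90],[0,0,88.7]],
    [40,[188,-18,90],[0,0,88.7]],
    [40,[188,-18,90],[0,0,88.7]],
    [40,[188,-18,90],[0,0,88.7]],
    [40,[188,-18,90],[0,0,88.7]],
    [40,[188,-18,90],[0,0,88.7]],
    [40,[188,-18,90],[0,0,88.7]],
    [40,[188,-18,90],[0,0,88.7]],
    [40,[188,-18,90],[0,0,88.7]],
    [40,[188,-18,90],[0,0,88.7]],
    [40,[188,-18,90],[0,0,88.7]]
  ]
}}

```text
time_s: 39.2
eef_pos: [694.9, 55.6, 100.1]
ee_rot: [-0.0, 0.745, 0.667, -0.0]
force: [1.1, 0.2, 0.7]
grip_width: 0.468
grip_force: 0.0
```

```bash
python3 look.py 10
```

```text
side red 332 [327.8 322.6] [491.5 159.   18. ] [491.8 158.3] [23.6 90.5] 84.85267639160156
side green 305 [353.6 302.1] [482.5  77.5  18.3] [483.9  76.2] [23.9 89.7] 85.11067199707031
side yellow 274 [340.2 311.6] [488.8 118.3  18.8] [489.8 118. ] [22.2 87.5] 85.43152618408203
side black 189 [689.5  36.6  14.5] ((692.5706787109375, 37.87392044067383), (85.50804901123047, 24.153942108154297), 84.6710433959961)
39.3 [694.9  55.6 100.2] [-0.   0.7  0.7 -0. ] [-0.1  0.8  1.   0.   1.3  0. ] 0.4686355055418435
```

View pics/side10.png

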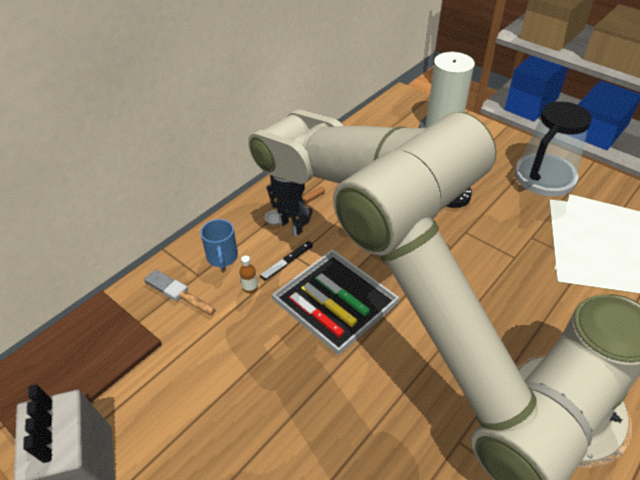

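Three knives lie flat and parallel in the tray, around (330,305). The black knife is undisturbed at (288,260), below the gripper.

Call:
{"method": "apply_moves", "body": {
  "targets": [
    [40,[0,0,-45],[0,0,0]],
    [40,[0,0,-80],[0,0,0]],
    [40,[0,0,-95.5],[0,0,0]],
    [40,[0,0,-95.5],[0,0,0]],
    [10,[0,0,-95.5],[0,0,0]],
    [10,[0,0,-95.5],[0,0,0]],
    [10,[0,0,-95.5],[0,0,0]],
    [10,[0,0,-95.5],[0,0,0]],
    [10,[0,0,-95.5],[0,0,0]],
    [10,[0,0,-95.5],[0,0,0]]
  ]
}}

```text
time_s: 40.3
eef_pos: [696.3, 55.6, 7.4]
ee_rot: [0.002, 0.744, 0.668, 0.001]
force: [0.9, 0.8, 7.0]
grip_width: 0.19
grip_force: 50.6
```

Call:
{"method": "apply_moves", "body": {
  "targets": [
    [10,[0,0,30],[0,0,0]],
    [10,[0,0,60],[0,0,0]],
    [10,[-40,-5,60],[0,0,-88.5]],
    [10,[-80,-10,60],[0,0,-88.5]],
    [10,[-120,-15,60],[0,0,-88.5]],
    [10,[-160,-20,60],[0,0,-88.5]],
    [10,[-191,-24,60],[0,0,-88.5]],
    [10,[-191,-24,60],[0,0,-88.5]],
    [10,[-191,-24,60],[0,0,-88.5]],
    [10,[-191,-24,60],[0,0,-88.5]],
    [10,[-191,-24,60],[0,0,-88.5]],
    [10,[-191,-24,60],[0,0,-88.5]],
    [10,[-191,-24,60],[0,0,-88.5]],
    [10,[-191,-24,60],[0,0,-88.5]],
    [10,[-191,-24,60],[0,0,-88.5]],
    [10,[-191,-24,60],[0,0,-88.5]]
  ]
}}

```text
time_s: 41.9
eef_pos: [504.0, 31.6, 65.1]
ee_rot: [0.0, 0.999, -0.04, 0.0]
force: [-0.1, -0.1, -0.7]
grip_width: 0.189
grip_force: 49.8
```

Call:
{"method": "apply_moves", "body": {
  "targets": [
    [10,[0,0,-30],[0,0,0]],
    [10,[0,0,-45],[0,0,0]],
    [10,[0,0,-51],[0,0,0]],
    [10,[0,0,-54.5],[0,0,0]],
    [10,[0,0,-54.5],[0,0,0]],
    [10,[0,0,-54.5],[0,0,0]]
  ]
}}

```text
time_s: 42.5
eef_pos: [504.2, 31.6, 11.3]
ee_rot: [0.0, 0.999, -0.041, 0.0]
force: [-3.2, 0.1, 7.0]
grip_width: 0.191
grip_force: 50.6
```

Release, then withdraw up and to the right for a final look.

Call:
{"method": "apply_moves", "body": {
  "targets": [
    [28,[0,0,0],[0,0,0]],
    [28,[0,0,0],[0,0,0]],
    [28,[0,0,0],[0,0,0]],
    [28,[0,0,40],[0,0,0]],
    [28,[0,0,90],[0,0,0]],
    [28,[0,0,140],[0,0,0]],
    [28,[0,0,190],[0,0,0]],
    [28,[-40,-40,200],[0,0,0]],
    [28,[-80,-80,200],[0,0,0]],
    [28,[-110,-120,200],[0,0,0]],
    [28,[-130,-160,200],[0,0,0]],
    [28,[-150,-200,200],[0,0,0]],
    [28,[-160,-250,200],[0,0,0]],
    [28,[-180,-300,200],[0,0,0]],
    [28,[-200,-350,200],[0,0,0]],
    [28,[-220,-400,200],[0,0,0]],
    [28,[-220,-400,200],[0,0,0]],
    [28,[-220,-400,200],[0,0,0]]
  ]
}}

```text
time_s: 44.3
eef_pos: [283.1, -369.6, 210.0]
ee_rot: [-0.0, 0.999, -0.042, -0.0]
force: [-0.9, 0.3, -0.7]
grip_width: 0.331
grip_force: 0.0
```

```bash
python3 look.py 11; python3 - <<'E'
import cv2
im=cv2.imread('pics/top11.png');cv2.imwrite('pics/c11.png',cv2.resize(im[180:320,240:520],(800,400),interpolation=cv2.INTER_CUBIC))
E
```

```text
top red 239 [267.9 273.2] [493.9 155.9  17. ] [495.1 156.4] [19.7 87.1] 85.22786712646484
top green 220 [299.4 276.1] [486.4  74.4  17.1] [487.7  73.8] [18.6 86.6] 85.26729583740234
top yellow 223 [283.4 274.3] [492.3 116.1  17.1] [491.7 115.5] [18.6 86.5] 85.66851043701172
side red 331 [327.9 322.7] [491.3 159.5  18.4] [491.7 158.5] [23.6 90.5] 84.8526840209961
side green 330 [353.8 302.2] [481.4  77.6  18.1] [483.   76.3] [25.7 91.1] 84.48493957519531
side yellow 310 [340.5 312. ] [488.2 118.8  18.2] [489.1 117.5] [23.5 89.4] 85.4117202758789
44.4 [ 284.2 -367.5  210.2] [-0.  1. -0. -0.] [-1.2  0.2  1.7  0.   1.2  0.5] 0.329083669907598
```

View pics/c11.png

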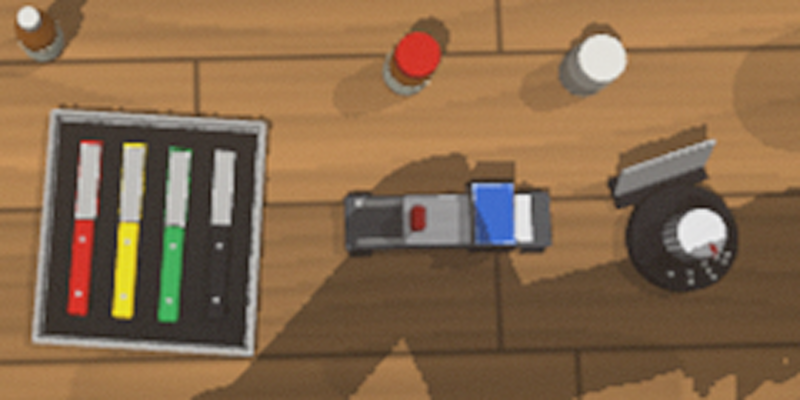

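View pics/side11.png

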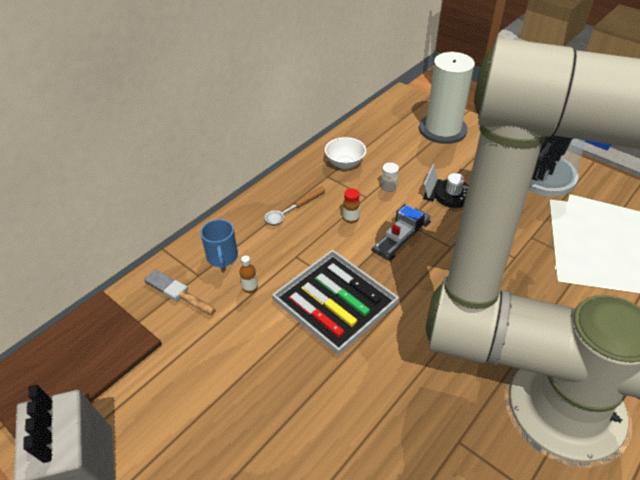

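All four knives lie parallel in the tray, blades away. The hone is blue side up at (493,213) in the crop with the jaw shut, and the sleeve index is at three dots. The bottle and jars are where they started.

```bash
python3 -c "
from rig import ctrl
print(ctrl.finish_job())"
```

```text
the job is handed in; nothing more can be done
None
```

I handed the job in at about 44 s, but no verdict came back. My last pictures show the hone blue side up with the jaw shut, the sleeve at three dots, all four knives in the tray with blades away, and the oil, salt and spice jars undisturbed.

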